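# Set the ship's clock to the hour and ease its glass shut

### The arm

A 6-joint arm with a two-finger parallel gripper is mounted at the origin on the work surface. World frame = base frame: x ahead of the robot, y to its left, z up, the work surface at z = 0. Lengths are in mm, angles in rad, forces in N, time in s.
With the tool pointing down it reaches from about 350 to 975 mm from the base axis. Payload 7.1 kg.
Tool frame: the origin (TCP) lies on the front face of the gripper's body, between the roots of the fingers; the fingertips stand 80 mm ahead of it and the grasp point (between the pads) lies 61 mm ahead of it (env.tips_ahead is the distance from the TCP to the fingertips, in mm); z points along the fingers, y is the direction in which the jaws open and shut (so a half turn about z gives the same grasp; the last joint's range is limited). The gripper opens to 88 mm and grips with 3 to 60 N. Pads are 20 mm wide; open, the fingers measure 115 mm over their backs; the gripper's body (75 mm by 178 mm) begins 61 mm behind the grasp point.
Start: joints at [1.139, 0.423, 1.63, -0, 1.089, -0.019], TCP at [250.703, 572.498, 302.675] pointing down, gripper open.
Joint ranges: [-3, 3], [-0.9, 2.11], [0.09, 2.58], [-1.31, 4.45], [0.11, 2.69], [-2.54, 2.54]. Speed limits (rad/s): [2.39, 2.39, 3.01, 3.14, 3.14, 3.14].

### API

Orientations are given as a unit quaternion [x, y, z, w].
In Python, from station import env, set_gripper, viewer, workorder gives the robot as it stands. Calls block until the motion is done:
- env.reach(position, orientation): joint-space move of the TCP to a pose.
- env.move_l(position, rot=None, rate=150, f_stop=None): straight line of the TCP; rot=None keeps the orientation; rate is the mean speed in mm/s. With f_stop (N) it stops when the force on the tool has changed by that much, and returns True; else False.
- env.move_joints(angles): joint-space move.
- set_gripper(opening): finger opening in mm; the grip force is fixed at half the most; returns when the fingers have stopped.
- env.hold(seconds).
- env.ik(position, orientation): joint angles nearest the present ones, or None.
- env.read_state(): the state.
- viewer.camera(name): name is "scene" or "top"; returns the picture (480x640x3 uint8, blue, green, red); there is no depth.
- viewer.camera_params(name): a dict with "fx", "fy", "cx", "cy" (pixels), "dist" ([k1, k2, p1, p2, k3] as OpenCV has them; the pictures are not rectified), "pose" (4x4, takes a point from camera to world coordinates). Camera axes: x right, y up, looking along -z (the intrinsics and any distortion apply to the point x, -y, -z); pixel columns grow to the right and rows downward; lengths in mm; the calibration is good to about 2 mm. A picture is of the moment at which its call begins. camera_params takes no time and is no camera call.
A pose or a line that the arm cannot do raises env.IKError and nothing moves.
- workorder.sign_off(): hands the job in, once; it reports no verdict.
The state is a dict: "time_s": time; "qpos": joint angles; "dq": joint speeds; "tau": joint torques, N m; "tool_pos": TCP position; "orientation": TCP orientation; "force": force on the tool from outside, world axes, zero at the start; "wrist_torque": the same for the moment, N m; "width": finger opening in mm.
Only numpy, scipy, OpenCV 4.12 (cv2) and the standard library are available. Lean on these libraries where they do the work, as an engineer would, in place of code of your own. Each camera call takes 0.05 s, during which the arm holds its last target. There are 200 camera calls.

### The job

The brass clock lies on its back with its glass bezel swung open. Bring it forward to ten o'clock by pushing the minute hand round clockwise, gently, until it points at twelve (the hand bends easily, and neither the dial nor the hour hand may be leaned on); then swing the bezel over and ease it fully shut, without forcing it or letting it slam. Leave the other things on the bench where they are.

Things in the scene. Friction and masses are not known exactly. Their poses are not given: they have to be found in the camera images.
- clock: Round brass ship's clock lying face up on a rubber cushion, standing firm. Flange 200 mm across; 90 mm high when shut. Origin: centre of its underside, under the hands' axis; z up, x towards twelve, y towards nine o'clock (three, where the bezel is hinged, is at -y). Its dial face is 66 mm above the origin; with the bezel open only the hands (and a 6 mm wide post on their axis) stand above it.
- minute_hand (a joint): Angle of the minute hand (rad): 0 at twelve, growing clockwise (forward), one minute = 0.105; starts 28 to 50 minutes past nine, -3.35 to -1.05; can pass twelve to 0.8. Held by friction only, 0.05 N m (0.8 N at 62 mm from the centre, more nearer in), it stays where it is left. It bends if the force on it exceeds 3 N, from the side or from above.
- minute_tip (a point): Tip of the minute hand, 76 mm from the centre, 79 mm above the bench. The hand is a dark steel blade, the longer and upper of the two, 7 mm wide to 52 mm from the centre, then 4.5 mm; its underside is 11 mm and its top 14.5 mm above the dial face.
- hour_hand: Hour hand, dark steel, 50 mm long with a disc near its end, 5 to 7.5 mm above the dial face, under the minute hand. Origin at the centre of the dial face. It is geared to the minute hand (1/12) and comes to ten o'clock by itself. It bends if the force on it exceeds 3 N.
- dial: White enamel dial disc, 168 mm across, black batons (a double one at twelve). Origin at the centre of its face, axes as the clock's. It chips under a force over 5 N.
- bezel (a joint): Opening angle of the bezel (rad): 0 shut; starts 1.75 to 1.95, leaning back past upright; stop at 2.05. The stiff hinge (friction 0.36 N m, bezel about 0.3 kg) holds it at any angle; pushed near its free edge it moves with 1 to 5 N. The force on it (rim or glass) must stay below 10 N.
- bezel_edge (a point): Free edge of the bezel: rim point farthest from the hinge, on the outer (glass) face; 190 mm along the bezel from the hinge pin and 24 mm out from the pin's plane. Shut, it is 90 mm above the bench. The bezel is a brass ring 184 mm across, 24 mm deep, rim 12 mm wide, glass 2 mm below the rim's face, with a 24 mm wide thumb lug standing 9 mm out below this point, 2 to 8 mm from the inner face.
- bezel_hinge (a point): Middle of the hinge pin, 98 mm from the clock's centre towards three o'clock, 66 mm above the bench. The pin runs parallel to the clock's x; the bezel's inner (dial side) face lies in the pin's plane.
- loupe: Bystander: black eye loupe standing on its small end, 36 mm across, 30 mm high; origin under its centre.
- pliers: Bystander: pliers with black handles lying flat, 150 mm long, 14 mm high; origin near the pivot.
- wristwatch: Bystander: steel wristwatch on a grey cushion, 55 x 75 x 48 mm; origin under its centre.

How it is judged:
By the outcome, as a careful person would: the job done as asked, in the order asked, and still so for the second after the job is handed in, with the robot touching nothing.
It also fails if it takes over 72 s, if anything falls off the work surface, if the arm or the gripper's body presses on something with over 40 N, if the wrist force passes 120 N, or if a joint passes its speed limit or range.

## Working session

There is one attempt and no reset: what is moved stays moved. The work goes in short steps, each a Python script; the robot and the scene stay as the last script left them, time stands still between calls to the robot, and variables do not carry over. Pictures are saved under pics/ and viewed, about 8 in all and at most 12, crops included, and the job is handed in when it is done.

```bash
ls; mkdir -p pics
python3 - <<'E'
from station import env, viewer
import cv2
for n in("scene","top"):
    cv2.imwrite(f"pics/{n}0.png",viewer.camera(n)); p=viewer.camera_params(n); print(n,{k:(v.round(3).tolist() if hasattr(v,'round') and not isinstance(v,float) else v) for k,v in p.items()})
s=env.read_state(); print(s)
E
```

```text
pics
scene {'fx': 525.3238926097303, 'fy': 525.3238926097303, 'cx': 316.8489474361706, 'cy': 236.71221955973695, 'dist': [0.017, 0.0, 0.0, 0.0, 0.0], 'pose': [[0.004, -0.822, 0.569, 1220.601], [1.0, 0.001, -0.005, -21.178], [0.004, 0.569, 0.822, 957.576], [0.0, 0.0, 0.0, 1.0]]}
top {'fx': 489.1436585429495, 'fy': 489.1436585429495, 'cx': 313.9055014153866, 'cy': 256.2004125937463, 'dist': [-0.078, 0.0, 0.0, 0.0, 0.0], 'pose': [[0.004, 0.979, -0.202, 346.374], [-1.0, 0.004, -0.005, -23.618], [-0.004, 0.202, 0.979, 1190.321], [0.0, 0.0, 0.0, 1.0]]}
{'time_s': 0.1, 'qpos': array([ 1.13900664e+00,  4.23745188e-01,  1.63060143e+00,  1.47348959e-05,
        1.08859716e+00, -1.89982948e-02]), 'dq': array([ 1.50704315e-03, -2.52454062e-03, -3.20660469e-03,  2.63974475e-03,
        2.46238772e-03, -8.06168567e-05]), 'tau': array([ 1.03571565e-03, -5.45620000e+01, -2.74326074e+01,  6.46646298e-02,
        1.87615596e-02, -1.16525976e-05]), 'tool_pos': array([250.53999449, 572.16191725, 301.9961383 ]), 'orientation': array([ 2.04936734e-01,  9.78774989e-01, -6.57014400e-04, -1.57341265e-04]), 'force': array([ 0.57642661, -0.16853726, -0.57740255]), 'wrist_torque': array([-0.05502082,  0.02209056, -0.04795525]), 'width': 87.98301311642626}
```

View pics/scene0.png

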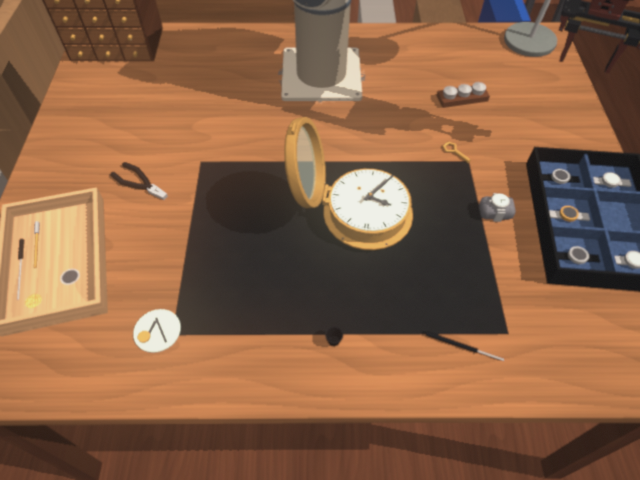

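View pics/top0.png

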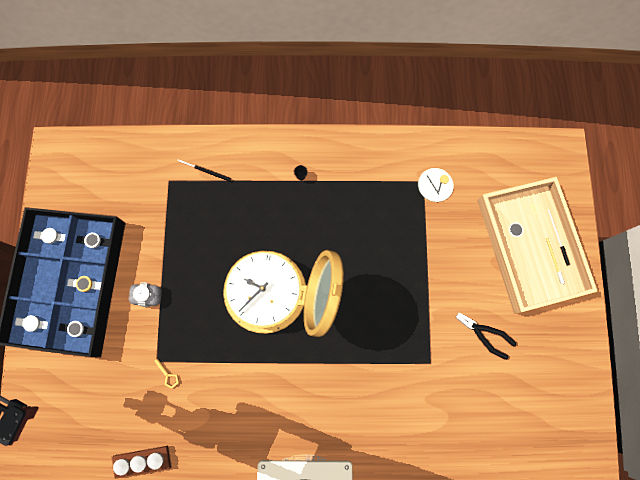

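The clock lies at about (265,290) in the top view, with the hinge to the right (-y) and the bezel leaning back. The minute hand points to the lower left. I'll enlarge both views.

```bash
cat > h.py <<'E'
import numpy as np, cv2
from station import env, set_gripper, viewer, workorder
F=np.diag([1.,-1,-1])
def prj(n,P):
    p=viewer.camera_params(n);T=np.array(p["pose"]);K=np.array([[p["fx"],0,p["cx"]],[0,p["fy"],p["cy"]],[0,0,1]])
    c=(np.atleast_2d(P)-T[:3,3])@T[:3,:3]@F
    return cv2.projectPoints(c,np.zeros(3),np.zeros(3),K,np.array(p["dist"]))[0][:,0]
def ray(n,uv,z):
    p=viewer.camera_params(n);T=np.array(p["pose"]);K=np.array([[p["fx"],0,p["cx"]],[0,p["fy"],p["cy"]],[0,0,1]])
    u=cv2.undistortPoints(np.array(uv,float).reshape(-1,1,2),K,np.array(p["dist"]))[:,0]
    d=np.c_[u,np.ones(len(u))]@F@T[:3,:3].T
    return T[:3,3]+d*((z-T[2,3])/d[:,2])[:,None]
def crop(n,x,y,w,h,s,out,img=None):
    i=viewer.camera(n) if img is None else img
    cv2.imwrite(out,cv2.resize(i[y:y+h,x:x+w],None,fx=s,fy=s,interpolation=cv2.INTER_CUBIC))
E
python3 - <<'E'
from h import *
crop("top",215,240,135,105,5.7,"pics/topc.png",cv2.imread("pics/top0.png"))
crop("scene",280,110,140,145,4,"pics/scenec.png",cv2.imread("pics/scene0.png"))
E
```

```text
(no output)
```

View pics/topc.png

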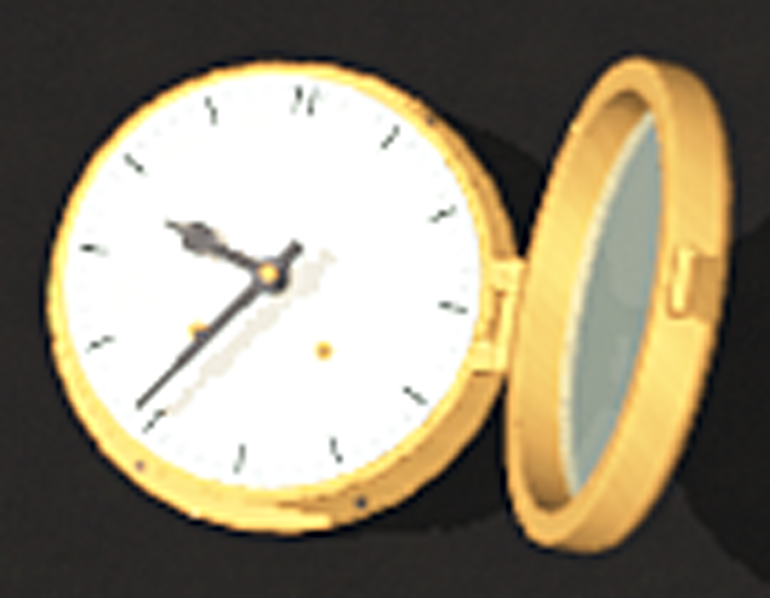

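View pics/scenec.png

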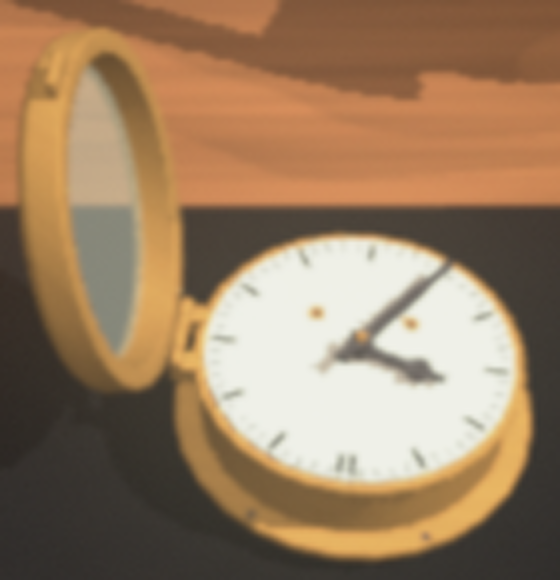

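Crop readings, top view: XII (305,101), VI (239,458), III (453,307), IX (93,248), minute tip (138,406), lug (690,282). Next I'll compute the clock pose, the minute angle and the bezel angle.

Run:
```python
from h import *
from scipy.optimize import least_squares
full=lambda c,x,y,s:(np.array(c,float)+.5)/s-.5+[x,y]
# hour index order 0..11
t=full([(305,101),(390,137),(442,213),(453,307),(414,396),(336,450),(239,458),(154,420),(100,343),(93,248),(134,163),(211,110)],215,240,5.7)
s=full([(346,464),(277,440),(233,394),(223,339),(250,290),(305,258),(372,253),(484,316),(497,371),(474,424),(418,458)],280,110,4)
hs=[0,1,2,3,4,5,6,8,9,10,11]
def fit(W,h):
    a=-np.array(h)*np.pi/6
    f=lambda q:(q[:2]+q[3]*np.c_[np.cos(a+q[2]),np.sin(a+q[2])]-W[:,:2]).ravel()
    r=least_squares(f,[W[:,0].mean(),W[:,1].mean(),0,75]);print(r.x.round(3),np.abs(r.fun).max().round(2));return r.x
q1=fit(ray("top",t,66),range(12)); q2=fit(ray("scene",s,66),hs)
def ang(n,tip,q,a):
    w=ray(n,[tip],79)[0]; d=w[:2]-q[:2]; print(n,'tip',w.round(1),'r',np.hypot(*d).round(1),'theta',-((np.arctan2(d[1],d[0])-q[2])%(2*np.pi)))
ang("top",full((138,406),215,240,5.7),q1,0); ang("scene",full((452,259),280,110,4),q2,0)
q=(q1+q2)/2; print(q)
# bezel: lug tip centre at r=199? fit angle from lug in both views
R=np.array([[np.cos(q[2]),-np.sin(q[2])],[np.sin(q[2]),np.cos(q[2])]])
def bz(phi,l,o,x=0):
    y=-98+l*np.cos(phi)-o*np.sin(phi)*-1*-1; 
    # shut: +y along bezel, outward = +z ; opening rotates about x so free edge rises toward -y
    y=-98+l*np.cos(phi)-o*np.sin(phi); z=66+l*np.sin(phi)+o*np.cos(phi)
    return np.r_[q[:2]+R@[x,y],z]
for phi in np.arange(1.7,2.0,.05):
    for n,(x,y,sc) in dict(top=(215,240,5.7),scene=(280,110,4)).items():
        print(round(phi,2),n,((prj(n,[bz(phi,199,5)])[0]-[x,y]+.5)*sc-.5).round(), end=' ')
    print(bz(phi,190,24).round())
```

```text
[ 5.01235e+02  1.00878e+02 -1.55000e-01  7.46020e+01] 0.98
[ 5.01991e+02  9.92530e+01 -1.55000e-01  7.45360e+01] 0.71
top tip [447.6 152.   79. ] r 74.1 theta -2.535958136985596
scene tip [444.6 152.9  79. ] r 78.5 theta -2.5459256537978074
[ 5.01612668e+02  1.00065447e+02 -1.55206085e-01  7.45689317e+01]
1.7 top [588. 257.] 1.7 scene [125.  59.] [479. -44. 251.]
1.75 top [617. 262.] 1.75 scene [105.  59.] [478. -54. 249.]
1.8 top [646. 267.] 1.8 scene [85. 61.] [476. -62. 246.]
1.85 top [673. 273.] 1.85 scene [65. 63.] [475. -71. 242.]
1.9 top [700. 279.] 1.9 scene [46. 66.] [473. -80. 238.]
1.95 top [727. 284.] 1.95 scene [27. 69.] [472. -88. 234.]
2.0 top [752. 290.] 2.0 scene [ 9. 74.] [471. -96. 229.]
```

Clock at (501.6, 100.1) with yaw -0.155, minute hand at -2.54, bezel at about 1.88. I'll straddle the hand near its tip, outside the hour hand's reach. The fingers will be slightly open and stay 7 mm above the dial. Then I'll sweep the hand round.

```bash
cat >> h.py <<'E'
from scipy.spatial.transform import Rotation
C=np.array([501.6,100.1]);YAW=-0.155
def down(b): 
    c,s=np.cos(b),np.sin(b); return Rotation.from_matrix([[c,s,0],[s,-c,0],[0,0,-1]]).as_quat()
def hand(th,d,z,r=65,flip=0):
    a=YAW-th; return np.r_[C+r*np.array([np.cos(a),np.sin(a)])+d*np.array([np.sin(a),-np.cos(a)]),z], down(a+flip)
def st(l=''):
    s=env.read_state(); print(l,round(s["time_s"],2),s["tool_pos"].round(1),s["force"].round(2),round(s["width"],1)); return s
E
python3 - <<'E'
from h import *
for f in(0,np.pi):
    for th in(-2.54,-1.3,0):
        q=env.ik(*hand(th,0,154,flip=f)); print(f,th,None if q is None else np.round(q,2))
E
```

```text
0 -2.54 [ 0.28  0.46  2.04 -0.    0.64 -0.53]
0 -1.3 [ 0.27  0.53  1.88 -0.    0.73  0.7 ]
0 0 [ 0.14  0.56  1.83 -0.    0.75  1.86]
3.141592653589793 -2.54 None
3.141592653589793 -1.3 [ 0.27  0.53  1.88 -0.    0.73 -2.44]
3.141592653589793 0 [ 0.14  0.56  1.83 -0.    0.75 -1.28]
```

Run:
```python
from h import *
set_gripper(24); w=env.read_state()["width"]; d=w/2-2.25; T0=-2.54
env.reach(*hand(T0,0,300)); st('above')
env.move_l(hand(T0,0,175)[0],rate=120); st()
p,q=hand(T0,0,153.5); print(env.move_l(p,rate=40,f_stop=2.5)); st('down')
print(env.move_l(hand(T0,d,153.5)[0],rate=20,f_stop=2.5)); st('contact')
for th in np.linspace(T0,0,14)[1:]:
    p,q=hand(th,d,153.5); b=env.move_l(p,rot=q,rate=40,f_stop=2.6); st(f'{th:.2f} {b}')
    if b: break
```

```text
above 2.91 [454.5 145.4 300.1] [-0.41  0.53  1.06] 24.0
 4.1 [454.7 144.9 175.5] [ 1.11 -0.06  0.23] 24.0
False
down 4.78 [454.3 144.7 153.3] [ 0.07  0.28 -0.39] 24.0
False
contact 5.42 [461.1 151.9 153.5] [-0.18 -0.23  0.46] 24.0
-2.34 False 5.89 [471.8 158.7 153.4] [ 0.14 -0.27  0.17] 23.8
-2.15 False 6.36 [483.6 163.3 153.4] [-0.55  0.42 -0.55] 23.8
-1.95 False 6.83 [496.2 165.5 153.4] [0.39 0.19 0.32] 24.0
-1.76 False 7.29 [509.  165.3 153.5] [ 0.23 -0.86 -0.16] 23.9
-1.56 False 7.76 [521.6 162.6 153.5] [-0.34 -1.18  0.29] 23.7
-1.37 False 8.22 [533.4 157.6 153.5] [-0.36 -1.03 -0.  ] 23.9
-1.17 False 8.69 [543.9 150.3 153.5] [ 0.33  0.73 -0.45] 24.1
-0.98 False 9.16 [552.9 141.1 153.5] [-0.53  0.56  0.01] 23.8
-0.78 False 9.62 [559.9 130.4 153.5] [0.22 0.5  0.12] 24.1
-0.59 False 10.09 [564.7 118.5 153.5] [-0.07  0.31 -0.43] 23.9
-0.39 False 10.56 [567.1 105.9 153.5] [-0.34  0.18 -0.67] 24.1
-0.20 False 11.03 [567.   93.1 153.5] [ 0.23 -0.39 -0.46] 24.1
0.00 False 11.49 [564.3  80.5 153.5] [ 0.37  0.21 -0.37] 24.0
```

```bash
cat >> h.py <<'E'
Rc=np.array([[np.cos(YAW),-np.sin(YAW)],[np.sin(YAW),np.cos(YAW)]])
def bz(phi,l,o,x=0):
    return np.r_[C+Rc@[x,-98+l*np.cos(phi)-o*np.sin(phi)],66+l*np.sin(phi)+o*np.cos(phi)]
E
python3 - <<'E'
from h import *
env.move_l(hand(0,1,153.5)[0],rate=40); env.move_l(hand(0,1,380)[0],rate=200)
p=np.r_[C+Rc@[0,-230],380]
for b in (YAW+np.pi/2,YAW-np.pi/2):
    q=env.ik(p,down(b)); print(None if q is None else q.round(2))
set_gripper(0)
bs=[b for b in (YAW+np.pi/2,YAW-np.pi/2) if env.ik(p,down(b)) is not None]
b=min(bs,key=lambda b:abs(env.ik(p,down(b))[5]-env.read_state()["qpos"][5])); print(b)
env.reach(p,down(b)); st()
i=viewer.camera("top"); cv2.imwrite("pics/t1.png",i)
crop("top",215,240,135,105,5.7,"pics/t1c.png",i)
E
```

```text
[-0.29  0.12  1.85 -0.    1.17 -0.14]
None
1.4157963267948965
 15.43 [ 466.3 -127.   380.1] [ 0.26 -0.01  1.05] 0.7
```

View pics/t1c.png

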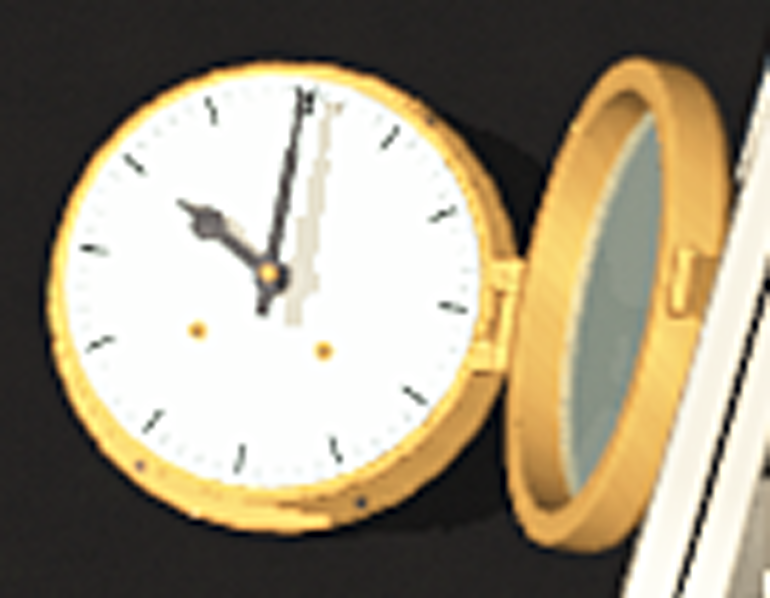

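The hand lies on the twelve mark: tip at (303,90), double baton at (305,101), both in line with the axis. The hour hand is at ten. Next I'll confirm the angle numerically and push the bezel over.

Run:
```python
from h import *
full=(np.array([(303,90),(268,273)])+.5)/5.7-.5+[215,240]
w=ray("top",full,79); d=(w[0]-w[1])[:2]; print('theta',YAW-np.arctan2(d[1],d[0]),w.round(1), np.arctan2(*(w[0,:2]-C)[::-1])-YAW)
Y=Rc@[0,1]
def tcp(phi):
    p=bz(phi,183,24); e=bz(phi,190,24)[:2] if phi>np.pi/2 else p[:2]
    return np.r_[e-10*Y,p[2]+80]
s=tcp(2.03); s[2]=tcp(1.9)[2]
a=s.copy(); a[2]=380
env.move_l(a,rate=100); print(env.move_l(s,rate=60,f_stop=3)); st('behind')
for phi in [1.9,1.8,1.7,1.57]:
    b=env.move_l(tcp(phi),rate=25,f_stop=5); st(f'{phi} {b}')
    if b: break
else:
    crop("scene",200,50,260,220,3,"pics/s2.png")
```

```text
theta 0.008027788437929562 [[576.6  88.9  79. ]
 [501.4 101.3  79. ]] 0.006448200943514726
False
behind 17.09 [ 468.8 -111.1  311.8] [-0.44 -0.33  0.34] 0.4
1.9 False 18.11 [471.9 -89.8 311.4] [0.93 0.02 0.04] 0.7
1.8 False 19.02 [474.7 -72.2 318.8] [ 0.8  -0.69  0.03] 0.4
1.7 False 19.94 [477.6 -54.1 324.4] [-0.92 -0.97 -1.25] 0.4
1.57 False 21.08 [481.3 -30.  329. ] [-0.15 -0.58 -0.21] 0.4
```

View pics/s2.png

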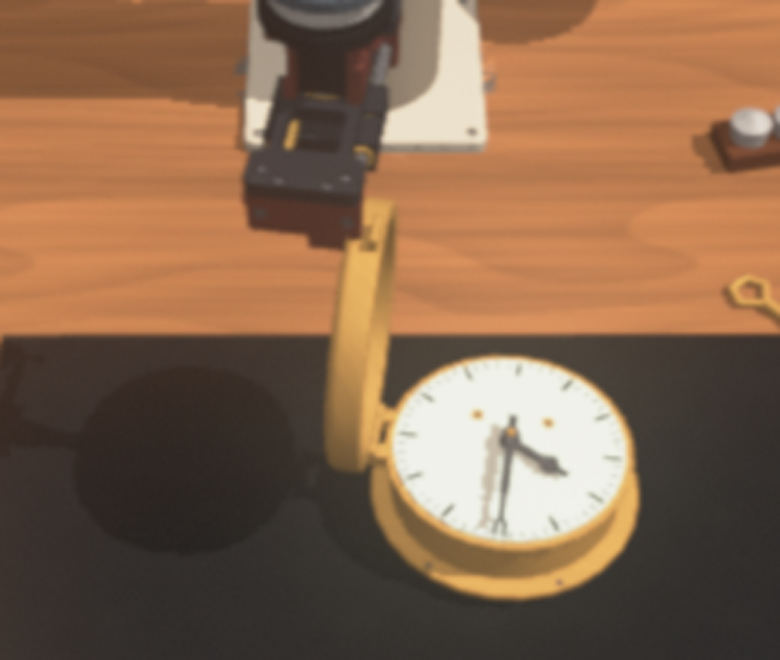

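The bezel stands upright against the fingers at (350,235), the hand is at twelve and the forces are low. I'll continue the arc, then close slowly.

Run:
```python
from h import *
Y=Rc@[0,1]
tcp=lambda phi: np.r_[bz(phi,183,24)[:2]-10*Y,bz(phi,183,24)[2]+80]
ok=True
for phi in np.r_[np.arange(1.45,.1,-.12),.06]:
    b=env.move_l(tcp(phi),rate=35 if phi>.3 else 20,f_stop=5); st(f'{phi:.2f} {b}')
    if b: ok=False;break
if ok:
    p=tcp(0); p[2]=164
    print(env.move_l(p,rate=6,f_stop=3.5)); st('shut'); env.hold(.3); st()
```

```text
1.45 False 21.92 [484.7  -8.1 330.6] [-0.78  0.19  0.61] 0.3
1.33 False 22.7 [488.1  13.8 329.4] [ 0.17 -0.63  0.04] 0.4
1.21 False 23.48 [491.4  35.3 325.7] [ 0.41 -0.58 -0.11] 0.5
1.09 False 24.27 [494.7  56.2 319.3] [-0.31  0.77  0.11] 0.3
0.97 False 25.05 [497.8  76.2 310.4] [ 0.16 -1.19  0.28] -0.0
0.85 False 25.83 [500.7  95.  299.2] [-0.23 -0.05  1.05] 0.4
0.73 False 26.62 [503.4 112.4 285.8] [-0.36  0.42 -0.48] 0.4
0.61 False 27.4 [505.9 128.1 270.4] [ 0.35 -0.37  0.11] 0.6
0.49 False 28.18 [508.1 141.8 253.2] [-0.2  -0.11  0.21] 0.5
0.37 False 28.97 [509.9 153.4 234.4] [ 0.13 -0.05 -0.04] 0.5
0.25 False 30.23 [511.3 162.7 214.6] [-0.09  0.2  -0.15] 0.6
0.13 False 31.48 [512.4 169.6 193.6] [ 0.61 -0.02  0.45] 0.3
0.06 False 32.28 [512.9 172.5 180.9] [-0.17  0.62  0.22] -0.1
True
shut 34.06 [513.1 173.7 169.7] [-0.33 -0.39  4.32] 0.6
 34.36 [513.2 173.7 169.7] [-1.63 -0.11  5.88] 0.4
```

It stopped at tip height 89.7 mm, where 90 is shut, with 4 to 6 N. I'll back off and check.

Run:
```python
from h import *
p=env.read_state()["tool_pos"].copy()
p[2]+=12; env.move_l(p,rate=15); p[2]=330; env.move_l(p,rate=150)
env.move_joints([1.139,0.423,1.63,0,1.089,-0.019]); st()
a=viewer.camera("top"); b=viewer.camera("scene"); cv2.imwrite("pics/t3.png",a); cv2.imwrite("pics/s3.png",b)
r=lambda i,x,y,s:cv2.resize(i[y:y+120,x:x+120],None,fx=s,fy=s,interpolation=cv2.INTER_CUBIC)
ca=r(a,205,235,3.3);cb=r(b,310,145,3.3); cv2.imwrite("pics/f3.png",np.hstack([ca,cb]))
# predicted edge/lug point pixels in the composite for shut and slightly open
for ph in (0,.03,.06): print(ph,((prj("top",[bz(ph,190,24)])[0]-[205,235]+.5)*3.3-.5).round(1),((prj("scene",[bz(ph,190,24)])[0]-[310,145]+.5)*3.3-.5+[396,0]).round(1))
```

```text
38.22 [251.6 571.8 302.7] [-0.13  0.34 -0.89] 0.4
0 [ 57.3 150.7] [740.7 170.2]
0.03 [ 56.9 149.6] [740.8 164.5]
0.06 [ 56.8 148.6] [740.7 158.6]
```

View pics/f3.png

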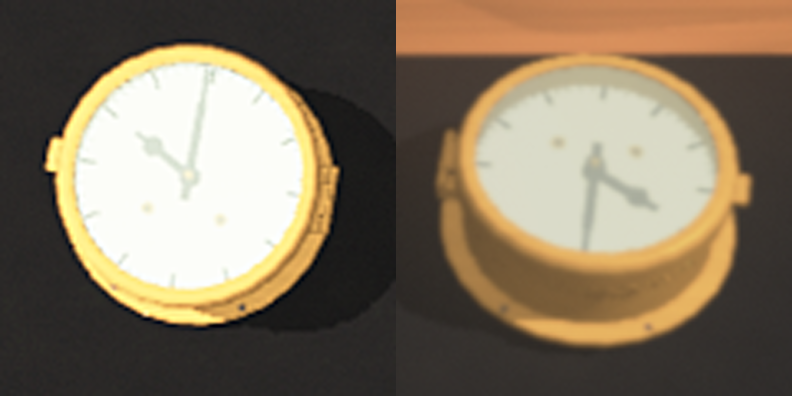

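View pics/t3.png

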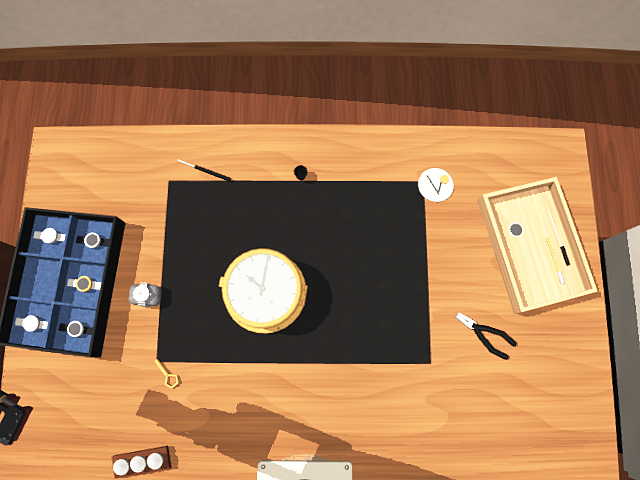

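```bash
python3 -c "
from h import *
workorder.sign_off(); st()"
```

```text
the job is handed in; nothing more can be done
the job is handed in; nothing more can be done
```

The clock now reads ten o'clock, the bezel is shut, and the job is handed in at about 38 s of the 72 s allowed.

- **Minute hand:** I straddled it near its tip with the fingers partly open and swept it clockwise from about -2.54 rad. With the bezel still open, it measured about 0.01 rad from twelve, and the hour hand was at ten. The force readings after each step stayed under about 1.3 N. The fingers stayed 7 mm above the dial and outside the hour hand's reach.
- **Bezel:** I pushed it over by the rim in small arc steps; the force readings after each step stayed below 2 N. The last stretch was at 6 mm/s, and it met a firm stop at a fingertip height of 89.7 mm (90 mm is shut). The force there was 4 to 6 N, under the 10 N limit.
- **Final look:** With the arm back at its start pose, both cameras show the bezel flat on the clock and the hands at ten. In the top view, the loupe, pliers and wristwatch are where they were.

No check failed. The pictures alone only fix the bezel angle to about 0.03 rad, so "fully shut" rests mainly on the height and firmness of that stop. I read forces only at the end of each step, so brief peaks in between were not logged, though the force stops never tripped before the final one.

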